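# From the programming nest to the soak-test rail

## Task

The power module in the programming nest is finished: swing the nest's hold-down arm round until it is well clear (about a quarter turn) and leave it open, then lift the module straight up out of its deep well. Keep it upright, hang it on the free screw of the soak-test rail by passing the keyhole in its back plate over the screw head, and slide it down until the screw sits at the top of the narrow slot and the module hangs there by itself. Leave the module already on the rail, the solder spool, the multimeter and the screwdriver where they are.

Things in the scene. Friction and masses are not known exactly. Their poses are not given: they have to be found in the camera images.
- module: The module to move: upright grey case 56 mm wide (y), 34 deep (x), 100 tall, on an aluminium back plate 56 mm wide, 3 mm thick on its +x side (37 mm deep in all, 0.25 kg or so). The plate rises 36 mm above the case as a tab with the keyhole (136 mm in all). Origin: centre of the underside of the 37 mm depth; z up, plate's back face at x +18.5 mm. Starts in the nest's well, axes along the nest's.
- module_top (a point): Middle of the top of the module's case (module frame z 100 mm), in front of the tab; the case can be gripped here across its 56 mm width (y), the tab standing between the fingers.
- keyhole_entry (a point): Centre of the keyhole's round entry hole, 18 mm across, on the back face of the module's plate (module frame x +18.5, y 0, z 111 mm). From it a slot 8 mm wide runs up, ending 127 mm above the module's underside.
- keyhole_seat (a point): Where the screw's axis lies when the module hangs home at the top of the slot, on the back face of the plate (module frame x +18.5, y 0, z 124 mm; 13 mm above the entry).
- nest: Programming nest, fixed: a white plastic block 75 (x) by 132 mm (y) on an aluminium base. Origin: centre of the well at bench level; z up, -x side away from the robot. The well fits the module with 1.2 mm play all round; its floor is 12 mm above the bench, the block's top 104 mm, so the case stands just 8 mm proud. A grey box 48 mm high stands on the robot side of the block, x +50 to +105 mm.
- well_mouth (a point): Centre of the well at the block's top, 104 mm above the bench. At each end of the module (nest +y and -y) is a finger pocket 30 mm long (y: 29 to 59 mm from the centre) and 39 mm wide (x), open only upwards, its floor 62 mm above the bench, closed outside by a 7 mm wall.
- hold_down (a joint): Hold-down arm's angle about its post, rad. 0: the arm lies along nest +y, 1.5 mm above the case, in front of the tab, so the module cannot be lifted. Grows to 1.75 (stop) as it swings, counter-clockwise from above, to the nest's -x side, away from the robot. Stays where left; about 0.8 N at its end moves it. Steel bar 14 mm wide, 114 to 125 mm above the bench, ending 140 mm from the post's axis.
- hold_down_pivot (a point): On the axis of the hold-down arm's post (nest frame x -4, y -84 mm), 120 mm above the bench at mid-height of the arm. The hub there is 28 mm across and ends 134 mm above the bench.
- hold_down_knob (a point): Centre of the black ball knob, 20 mm across, on the arm's end: 140 mm from the post's axis, 140 mm above the bench. Under the ball are a stem 10 mm across and, 112 to 127 mm above the bench, a boss 20 mm across.
- rail: Soak-test rail, fixed: aluminium profile 320 mm long (y), 25 mm deep, 142.5 to 192.5 mm above the bench, on two posts 147.5 mm either side of its middle, open between them; feet x -42.5 to +67.5 mm, 40 mm wide. Origin: on the bench under the middle of the front face; the front face looks to -x, away from the robot; x points into the rail, z up.
- free_screw: The free screw, fixed in the rail's front face 180 mm above the bench. Origin: on its axis at the rail's front face; x points into the rail, z up, as the rail's. Its neck is 6 mm across and 5 mm long; its head is 12 mm across and 4.2 mm thick, so the head's front is 9.2 mm in front of the rail.
- used_screw: The like screw on which the other module hangs, 120 to 160 mm from the free one along the rail.
- hung_module: A module of the same kind, already hanging on the rail from the used screw. Axes as the module's. To be left alone.
- solder_spool: Bystander: reel of solder wire standing upright, 60 mm across, 47 mm tall. Origin: centre of its underside.
- multimeter: Bystander: handheld meter lying on its back, 180 (x) by 85 by 42 mm. Origin: centre of its underside.
- screwdriver: Bystander: screwdriver lying on the bench.
Mind the look-alikes: they are no part of the job. Leave any blue look-alike of the module alone.

How it is judged:
By the outcome, as a careful person would: the job done as asked, in the order asked, and still so for the second after the job is handed in, with the robot touching nothing.
It also fails if it takes over 64 s, if anything falls off the work surface, if the arm or the gripper's body presses on something with over 40 N, if the wrist force passes 120 N, or if a joint passes its speed limit or range.

## Robot

A 6-joint arm with a two-finger parallel gripper is mounted at the origin on the work surface. World frame = base frame: x ahead of the robot, y to its left, z up, the work surface at z = 0. Lengths are in m, angles in degrees, forces in N, time in s.
With the tool pointing down it reaches from about 0.25 to 0.725 m from the base axis. Payload 9.7 kg.
Tool frame: the origin (TCP) lies at the very end of the fingers, on their centre line; the grasp point (between the pads) lies 19 mm behind it (bot.hold_point_z is the distance from the TCP to the grasp point, in m); z points along the fingers, y is the line along which they close (so a half turn about z gives the same grasp; the last joint's range is limited). The gripper opens to 85 mm and grips with 20 to 120 N. Pads are 22 mm wide; open, the fingers measure 114 mm over their backs; the gripper's body (76 mm by 85 mm) begins 54 mm behind the grasp point. The pads swing forward as they close: fully open they stand 13 mm farther back than shut.
Start: joints at [67.151, 4.979, 10.078, 95.1, 0, 90], TCP at [0.214, 0.507, 0.231] pointing down, gripper open.
Joint ranges: [-179.16, 179.16], [-48.56, 103.87], [-65.8, 70.77], [-126.05, 130.52], [-82.76, 87.17], [-180, 180]. Speed limits (degrees/s): [127.2, 127.2, 147.25, 180, 180, 180].

## Interface

Orientations are given as [roll, pitch, yaw] about the fixed x, y, z axes, in that order (R = Rz(yaw) Ry(pitch) Rx(roll)).
In Python, from workcell import bot gives the robot as it stands.
- The arm moves only by the tool play_rows, never from a script. Its argument "targets" is a list of rows, each an object with "grip": the closure in counts, from 0 (fully open) to 255 (shut); "linear": the shift along the world's x, y, z in cm, a list of three; "delta_rot": the turn, a rotation vector about the world's x, y, z in rad, a list of three. A call has 1 to 10 rows; each row is the pose to reach, as a shift and turn from the pose commanded when the call began; what a row does not reach only later rows make up. A row lasts 1/10 s, in which the tool goes at most 50 mm and 8.59 degrees, less where a joint would pass 70% of its speed; a pose out of reach is approached as far as the arm can. A call with a gripper value outside its range is refused whole. The fingers move at their own pace and stop on an object; "force" is the grip in N (left out, the last holds). Time passes only in rows, so rows that repeat a pose let the fingers close. It gives the time, the measured TCP pose, the force, the opening and the grip force at its end, in the units of the state.
- bot.get_obs(): the state, without advancing time (a new reading comes with each control period).
- bot.camera(name): name is "scene" or "top"; returns a dict with "color" (400x640x3 uint8, red, green, blue), "range_z" (400x640 float32, m along the optical axis (not along the pixel's ray), 0 where there is no reading), "fov_y" (degrees; the focal length in pixels is half the picture's height over the tangent of half this angle, whatever the lens; pixels are square), "cx", "cy" (the principal point, pixels), "dist_coeffs" ([k1, k2, p1, p2, k3] as OpenCV has them; the pictures are not rectified), "world_to_cam" (4x4, takes a point from world to camera coordinates). Camera axes: x right, y up, looking along -z (the intrinsics and any distortion apply to the point x, -y, -z); pixel columns grow to the right and rows downward; lengths in m; the calibration is good to about 2 mm. A picture is of the moment at which its call begins.
- bot.job_done(): hands the job in; it is judged then, once.
Trained networks look in a picture, given as the dict that the camera call returned (one of the last four; its "shot" number tells which), for a name from the list of things; names that differ only in an ending like _2 or _b are one class to them, and where a whole thing is asked for, a point or a joint stands for the part that bears it (a point fixed in the world has none). Each returns a list of dicts, best first, with "conf" (0 to 1); they miss things now and then, are a little off and sometimes report something else, mostly with a low value. They report only what shows in the picture. A call takes as long as a camera call. They do not tell look-alikes from the thing itself.
- bot.search_frame(picture, target): "box" ([left, top, right, bottom] in pixels, round what is visible of it).
- bot.trace(picture, target): "pixels" (400x640 bool, what is visible of it) and "box" ([left, top, right, bottom] in pixels, round what is visible of it).
- bot.pinpoint(picture, target): "pixel" ([column, row] in pixels: a listed point, or the origin of a listed thing).
The state is a dict: "time": time; "q": joint angles; "qd": joint speeds; "joint_efforts": joint torques, N m; "ee_pos": TCP position; "tcp_rot": TCP orientation; "wrist_force": force on the tool from outside, world axes, zero at the start; "torque": the same for the moment, N m; "opening": finger opening in m; "grasp_force": force on a finger pad.
Only numpy, scipy, OpenCV 4.12 (cv2) and the standard library are available. Lean on these libraries where they do the work, as an engineer would, in place of code of your own. Each camera call takes 0.05 s, during which the arm holds its last target. There are 200 camera calls.

## Working session

There is one attempt and no reset: what is moved stays moved. The work goes in short steps, Python scripts to look and compute and a tool call to move; the robot and the scene stay as the last step left them, time stands still between calls to the robot, and variables do not carry over. Pictures are saved under pics/ and viewed, at most 10 in all, crops included, and the job is handed in when it is done.

Besides the shell and the picture viewer there is one more tool, called as name([rows], argument=value, ...), one row to a line, values as JSON. play_rows: Moves the arm, as the interface text tells. Its arguments: {"type":"object","properties":{"targets":{"type":"array","items":{"type":"object","properties":{"grip":{"type":"number"},"linear":{"type":"array","items":{"type":"number"}},"delta_rot":{"type":"array","items":{"type":"number"}}}}},"force":{"type":"number"}},"required":["targets"]}

```bash
mkdir -p pics; cat > h.py <<'E'
import numpy as np, cv2
from workcell import bot
def K(p):
    f=200/np.tan(np.radians(p["fov_y"])/2); return np.array([[f,0,p["cx"]],[0,f,p["cy"]],[0,0,1.]])
def ray(p,px):
    u=cv2.undistortPoints(np.array([[px]],float),K(p),np.array(p["dist_coeffs"],float))[0,0]
    T=np.linalg.inv(p["world_to_cam"]); d=T[:3,:3]@np.array([u[0],-u[1],-1.]); return T[:3,3],d
def at_z(p,px,z):
    o,d=ray(p,px); return o+d*(z-o[2])/d[2]
def at_depth(p,px):
    o,d=ray(p,px); c,r=int(round(px[0])),int(round(px[1])); w=p["range_z"][r-1:r+2,c-1:c+2]; w=w[w>0]
    return o+d*np.median(w) if len(w) else None
def cloud(p,mask=None):
    m=p["range_z"]>0
    if mask is not None: m&=mask
    r,c=np.nonzero(m); u=cv2.undistortPoints(np.stack([c,r],1).astype(float)[:,None],K(p),np.array(p["dist_coeffs"],float))[:,0]
    z=p["range_z"][r,c]; T=np.linalg.inv(p["world_to_cam"])
    return (np.stack([u[:,0],-u[:,1],-np.ones(len(u))],1)*z[:,None])@T[:3,:3].T+T[:3,3]
def proj(p,X):
    c=(p["world_to_cam"]@np.append(X,1))[:3]; c=np.array([c[0],-c[1],-c[2]])
    return cv2.projectPoints(c[None],np.zeros(3),np.zeros(3),K(p),np.array(p["dist_coeffs"],float))[0][0,0]
def save(p,n,crop=None,s=1):
    im=p["color"][:,:,::-1]
    if crop: im=im[crop[1]:crop[3],crop[0]:crop[2]]
    cv2.imwrite(f"pics/{n}.png",cv2.resize(im,None,fx=s,fy=s,interpolation=cv2.INTER_CUBIC))
E
cat > a.py <<'E'
from h import *
np.set_printoptions(precision=4,suppress=True)
ps={n:bot.camera(n) for n in("scene","top")}
for n,p in ps.items():
    save(p,n+"0",s=1.25)
    print(n,np.linalg.inv(p["world_to_cam"])[:3,3],p["fov_y"])
    for t in("module_top","keyhole_entry","well_mouth","hold_down_pivot","hold_down_knob","free_screw","used_screw","rail","nest","hung_module"):
        for d in bot.pinpoint(p,t)[:3]: print(t,round(d["conf"],2),np.round(d["pixel"],1),at_depth(p,d["pixel"]))
    for t in ("module","hung_module"):
        for d in bot.search_frame(p,t)[:4]: print("box",t,round(d["conf"],2),np.round(d["box"]))
E
python3 a.py
```

```text
scene [ 1.0453 -0.54    0.8196] 49.8874729275021
module_top 0.58 [296.1 167.9] [0.4808 0.0564 0.0998]
module_top 0.47 [337.4 131.4] [0.4769 0.2322 0.1114]
keyhole_entry 0.81 [299.3 159.5] [0.4809 0.0695 0.1191]
keyhole_entry 0.55 [331.2 131.6] [0.4658 0.2188 0.1132]
well_mouth 0.7 [337.6 133.2] [0.4926 0.212  0.1244]
well_mouth 0.69 [183.7 229.4] [ 0.5004 -0.2873  0.1872]
hold_down_pivot 0.3 [336.2 135.5] [0.4963 0.2011 0.1249]
hold_down_knob 0.61 [328.6 138.7] [0.5001 0.1635 0.1382]
free_screw 0.39 [186.1 230.7] [ 0.5041 -0.2853  0.1842]
free_screw 0.24 [338.3 135.6] [0.5004 0.205  0.1242]
nest 0.74 [336.5 165.4] [0.5141 0.183  0.0415]
hung_module 0.67 [252.1 236.8] [ 0.5507 -0.1679  0.0915]
hung_module 0.51 [187.2 230.6] [ 0.5069 -0.2844  0.1858]
box module 0.82 [326. 118. 350. 142.]
box module 0.71 [280. 146. 308. 201.]
box hung_module 0.79 [232. 189. 268. 248.]
top [0.4192 0.0071 1.1068] 48.446848564262794
module_top 0.77 [301.4 263.5] [0.47   0.0514 0.102 ]
module_top 0.74 [192.3 249.4] [0.4964 0.2927 0.1289]
module_top 0.53 [225.8 256.6] [0.4827 0.2203 0.1131]
keyhole_entry 0.96 [292.5 262.7] [0.4715 0.0713 0.1038]
keyhole_entry 0.56 [225.5 265.5] [0.4629 0.2202 0.1128]
well_mouth 0.87 [223.9 257.6] [0.4804 0.2245 0.1134]
hold_down_pivot 0.57 [192.8 250.1] [0.4949 0.2916 0.1287]
hold_down_pivot 0.31 [329.6 175.1] [ 0.6887 -0.0119  0.0476]
hold_down_knob 0.95 [249.3 249.4] [0.4965 0.1621 0.1498]
free_screw 0.33 [248.9 250.6] [0.4939 0.1629 0.1497]
used_screw 0.74 [414.6 153.3] [ 0.7612 -0.234   0.0017]
used_screw 0.31 [390.2 239.9] [ 0.5149 -0.1351  0.1941]
nest 0.73 [237.1 262.1] [0.4708 0.1945 0.1124]
nest 0.39 [191.4 248.3] [0.4987 0.2946 0.1301]
hung_module 0.69 [387.9 240.9] [ 0.5127 -0.1302  0.1948]
box module 0.94 [292. 251. 310. 277.]
box module 0.55 [214. 256. 241. 268.]
box hung_module 0.94 [377. 224. 406. 242.]
box hung_module 0.59 [181. 234. 273. 310.]
```

View pics/scene0.png

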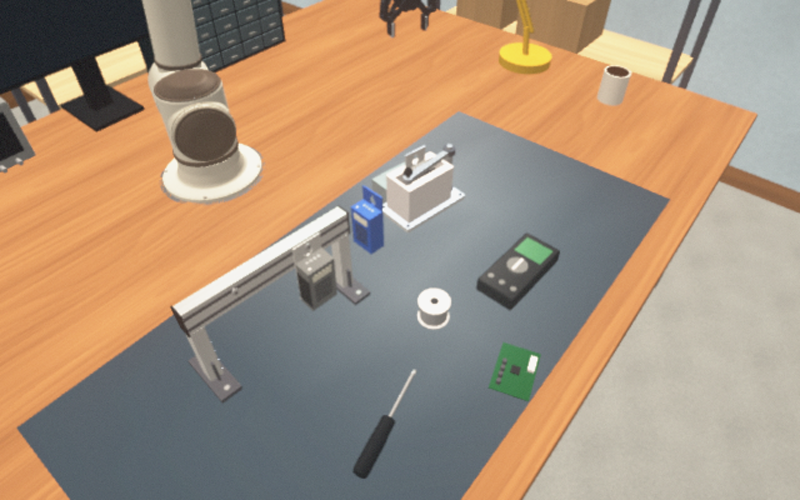

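View pics/top0.png

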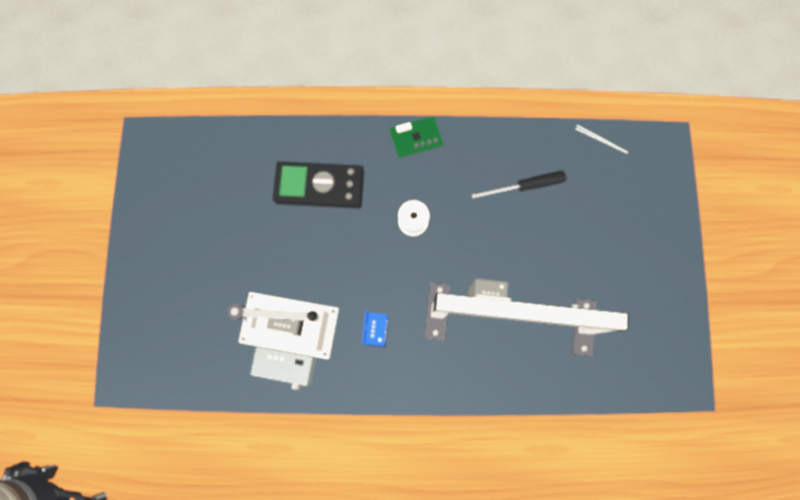

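The scene view shows the nest at about (336,150), the hung grey module at (252,215) and the free screw at (187,231). The module look-alikes are the blue unit at (294,178), the grey one hung on the rail, and the grey one in the nest under the arm at (336,130). The one in the nest is the one meant. Next I'll measure the nest and rail poses.

```bash
cat > b.py <<'E'
from h import *
np.set_printoptions(precision=4,suppress=True)
t=bot.camera("top"); s=bot.camera("scene")
ct=cloud(t); cs=cloud(s)
def rect(c,lo,hi,b,n):
    m=(c[:,2]>lo)&(c[:,2]<hi)&(c[:,0]>b[0])&(c[:,0]<b[1])&(c[:,1]>b[2])&(c[:,1]<b[3]); q=c[m]
    r=cv2.minAreaRect((q[:,:2]*1000).astype(np.float32)); print(n,m.sum(),"z",np.median(q[:,2]),q[:,2].std(),r); return q
q=rect(ct,.098,.109,(.40,.56,.10,.29),"block top T"); rect(cs,.098,.109,(.40,.56,.10,.29),"block S")
rect(ct,.186,.199,(.42,.60,-.45,-.02),"rail T"); rect(cs,.186,.199,(.42,.60,-.45,-.02),"rail S")
rect(ct,.002,.016,(.38,.58,.06,.31),"base")
# rail front/back edge fits by y bin (top)
m=(ct[:,2]>.186)&(ct[:,2]<.199)&(ct[:,0]>.42)&(ct[:,0]<.6)&(ct[:,1]>-.45)&(ct[:,1]<-.02); r=ct[m]
print("rail mid fit",np.polyfit(r[:,1],r[:,0],1))
# rail front face from scene
m=(cs[:,2]>.150)&(cs[:,2]<.185)&(cs[:,0]>.45)&(cs[:,0]<.54)&(cs[:,1]>-.38)&(cs[:,1]<-.20); f=cs[m]
k=np.polyfit(f[:,1],f[:,0],1); print("front",k,m.sum(),np.std(f[:,0]-np.polyval(k,f[:,1])))
for n in("free_screw","used_screw"):
    for d in bot.pinpoint(s,n)[:3]: print(n,d["conf"],d["pixel"])
for p,n in((s,"s"),(t,"t")):
    for k in("hold_down_knob","hold_down_pivot"):
        for d in bot.pinpoint(p,k)[:2]: print(n,k,round(d["conf"],2),d["pixel"],at_z(p,d["pixel"],.14 if "knob" in k else .134))
save(s,"scr",(160,205,280,265),6); save(t,"nest",(180,225,290,315),7)
E
python3 b.py
```

```text
block top T 939 z 0.10492468490128859 0.0018534387929760082 ((479.80560302734375, 220.65264892578125), (134.1690673828125, 76.74154663085938), 81.1753158569336)
block S 483 z 0.10323368333889771 0.001970389049448247 ((480.6158752441406, 221.28297424316406), (141.505859375, 79.56826782226562), 81.15067291259766)
rail T 1991 z 0.19372130414971123 0.0018816738755990912 ((500.1534729003906, -209.6665496826172), (325.27935791015625, 34.64992904663086), 83.74678802490234)
rail S 1822 z 0.19216896794875238 0.001885211687296555 ((500.7124938964844, -210.7609405517578), (324.58636474609375, 33.33899688720703), 83.6757583618164)
base 3076 z 0.004181437185126757 0.0039935383212630895 ((479.9853210449219, 184.8365020751953), (199.88925170898438, 249.77566528320312), 0.09026507288217545)
rail mid fit [0.109  0.5196]
front [0.1215 0.5368] 1083 0.0028517742714238127
free_screw 0.39 [187.1, 231.7]
s hold_down_knob 0.73 [328.1, 137.1] [0.4963 0.1662 0.14  ]
s hold_down_knob 0.54 [331.0, 127.3] [0.4756 0.2046 0.14  ]
s hold_down_pivot 0.6 [358.4, 121.9] [0.5129 0.2785 0.134 ]
t hold_down_knob 0.94 [249.8, 253.2] [0.489  0.1623 0.14  ]
t hold_down_pivot 0.84 [190.3, 249.2] [0.4964 0.2958 0.134 ]
```

View pics/nest.png

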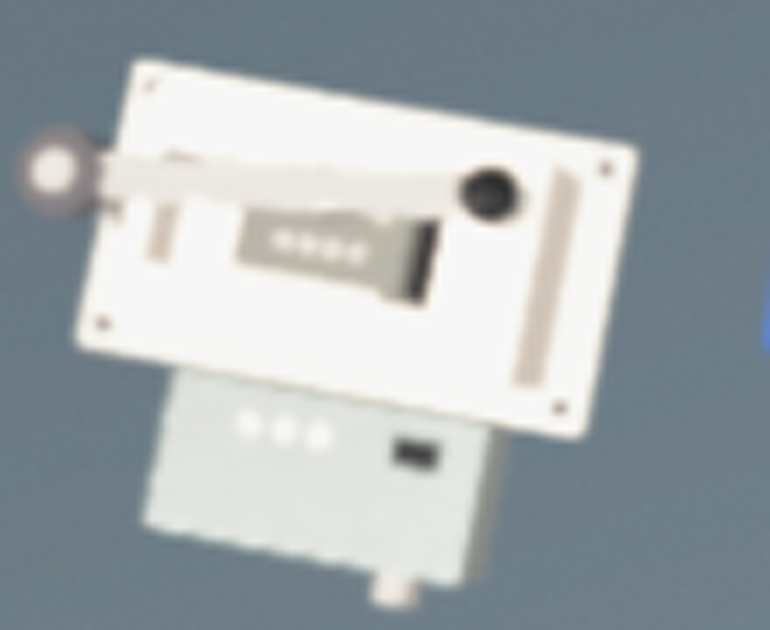

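View pics/scr.png

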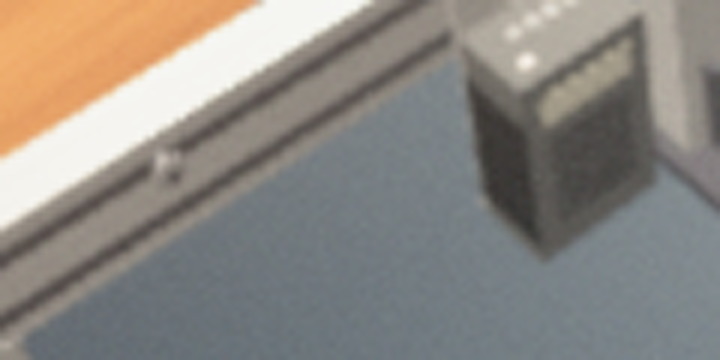

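The top view shows the post hub at about (188,249) and the black knob at (250,252.6), so the arm sits near 0.1 rad. The block top measures 134x77 mm (132x75 given), centred at (0.480,0.221) with a yaw of about 171°. The free screw head shows at scene (188,232.8). I'll go behind the knob with the fingers shut.

play_rows([
  {"linear": [5,-7,0],"grip": 255},
  {"linear": [8,-12,0],"grip": 255},
  {"linear": [11,-16,0],"grip": 255},
  {"linear": [14,-20,0],"grip": 255},
  {"linear": [16.5,-24,0],"grip": 255},
  {"linear": [19,-28,0],"grip": 255},
  {"linear": [21.5,-32,0],"grip": 255},
  {"linear": [23.1,-34.9,0],"grip": 255},
  {"linear": [23.1,-34.9,-2],"grip": 255},
  {"linear": [23.1,-34.9,-4],"grip": 255},
])

```text
validation failed for argument at $.ta...
```

```bash
python3 - <<'E'
from h import *
s=bot.camera("scene")
for px in((187.5,232.8),(188,232.3),(188,232.8),(188.5,232.8)): print(px,at_z(s,px,.180))
o=bot.get_obs();print(o["ee_pos"],o["tcp_rot"],o["q"],o["opening"])
t=bot.camera("top"); print(at_z(t,(250,252.6),.14),at_z(t,(187.9,249.3),.134))
E
```

```text
(187.5, 232.8) [ 0.50690719 -0.28524199  0.18      ]
(188, 232.3) [ 0.50664896 -0.28382382  0.18      ]
(188, 232.8) [ 0.50765729 -0.28462745  0.18      ]
(188.5, 232.8) [ 0.50840736 -0.28401295  0.18      ]
[0.21356459 0.5068429  0.23126415] [-1.79999103e+02 -1.31105958e-04  1.57151683e+02] [6.71511995e+01 4.97960982e+00 1.00767433e+01 9.50980304e+01
 1.31098394e-04 8.99995168e+01] 0.0854017468658848
[0.49035322 0.16190503 0.14      ] [0.49607086 0.3011536  0.134     ]
```

play_rows([
  {"linear": [5,-7,0],"delta_rot": [0,0,0.05],"grip": 255},
  {"linear": [8,-12,0],"delta_rot": [0,0,0.1],"grip": 255},
  {"linear": [11,-16,0],"delta_rot": [0,0,0.15],"grip": 255},
  {"linear": [14,-20,0],"delta_rot": [0,0,0.2],"grip": 255},
  {"linear": [16.5,-24,0],"delta_rot": [0,0,0.244],"grip": 255},
  {"linear": [19,-28,0],"delta_rot": [0,0,0.244],"grip": 255},
  {"linear": [21.5,-32,0],"delta_rot": [0,0,0.244],"grip": 255},
  {"linear": [23.1,-34.9,0],"delta_rot": [0,0,0.244],"grip": 255},
  {"linear": [23.1,-34.9,-2],"delta_rot": [0,0,0.244],"grip": 255},
  {"linear": [23.1,-34.9,-4],"delta_rot": [0,0,0.244],"grip": 255},
], force=40)

```text
time: 2.8
ee_pos: [0.446, 0.1555, 0.1911]
tcp_rot: [180.0, 0.1, 170.9]
wrist_force: [-1.3, 0.5, -0.1]
opening: -0.0002
grasp_force: 0.0
```

play_rows([
  {"linear": [0,0,-3],"delta_rot": [0,0,0],"grip": 255},
  {"linear": [0,0,-5.9],"delta_rot": [0,0,0],"grip": 255},
  {"linear": [0,0,-5.9],"delta_rot": [0,0,0],"grip": 255},
  {"linear": [1,0,-5.9],"delta_rot": [0,0,0],"grip": 255},
  {"linear": [2,0,-5.9],"delta_rot": [0,0,0],"grip": 255},
  {"linear": [3,0.1,-5.9],"delta_rot": [0,0,0],"grip": 255},
])

```text
time: 3.4
ee_pos: [0.4763, 0.1591, 0.1339]
tcp_rot: [179.9, 0.1, 171.1]
wrist_force: [-1.2, -0.8, 1.0]
opening: -0.0001
grasp_force: 0.4
```

play_rows([
  {"linear": [2.24,0,0],"delta_rot": [0,0,0],"grip": 255},
  {"linear": [4.5,0.2,0],"delta_rot": [0,0,0],"grip": 255},
  {"linear": [6.7,0.7,0],"delta_rot": [0,0,0],"grip": 255},
  {"linear": [8.8,1.6,0],"delta_rot": [0,0,0],"grip": 255},
  {"linear": [10.7,2.8,0],"delta_rot": [0,0,0],"grip": 255},
  {"linear": [12.4,4.2,0],"delta_rot": [0,0,0],"grip": 255},
  {"linear": [13.9,6,0],"delta_rot": [0,0,0],"grip": 255},
  {"linear": [15.1,7.9,0],"delta_rot": [0,0,0],"grip": 255},
  {"linear": [15.9,10,0],"delta_rot": [0,0,0],"grip": 255},
  {"linear": [16.2,10.9,0],"delta_rot": [0,0,0],"grip": 255},
])

```text
time: 4.4
ee_pos: [0.6379, 0.2694, 0.1321]
tcp_rot: [180.0, 0.0, 171.2]
wrist_force: [0.0, -0.2, 0.1]
opening: -0.0002
grasp_force: 0.4
```

play_rows([
  {"linear": [0,0,0],"delta_rot": [0,0,0],"grip": 255},
  {"linear": [-1,-3,0],"delta_rot": [0,0,0],"grip": 255},
  {"linear": [-1,-3,5],"delta_rot": [0,0,0],"grip": 255},
  {"linear": [-1,-3,9],"delta_rot": [0,0,0],"grip": 255},
])

```text
time: 4.8
ee_pos: [0.6247, 0.2355, 0.2217]
tcp_rot: [-179.8, -0.2, 171.1]
wrist_force: [2.2, 1.4, 1.6]
opening: 0.0002
grasp_force: 0.0
```

```bash
cat > c.py <<'E'
from h import *
np.set_printoptions(precision=4,suppress=True)
t=bot.camera("top"); s=bot.camera("scene")
for p,n in((s,"s"),(t,"t")):
    for k,z in(("hold_down_knob",.14),("module_top",.112),("keyhole_entry",.123),("well_mouth",.104)):
        for d in bot.pinpoint(p,k)[:2]: print(n,k,round(d["conf"],2),np.round(d["pixel"],1),at_z(p,d["pixel"],z))
c=cloud(t); m=(c[:,2]>.098)&(c[:,2]<.108)&(abs(c[:,0]-.48)<.08)&(abs(c[:,1]-.221)<.1); print(cv2.minAreaRect((c[m,:2]*1000).astype(np.float32)))
# overlay predicted model outline
o=np.array([.480,.221]);y=np.radians(171.15);R=np.array([[np.cos(y),-np.sin(y)],[np.sin(y),np.cos(y)]])
def line(im,sc,off,P,col):
    q=np.array([(proj(t,np.append(o+R@np.array(a[:2]),a[2]))-off+.5)*sc for a in P]); cv2.polylines(im,[q.round().astype(int)],True,col,1)
off=np.array([180,200]);sc=7
im=cv2.resize(t["color"][200:285,180:290,::-1],None,fx=7,fy=7,interpolation=cv2.INTER_CUBIC)
B=lambda x0,x1,y0,y1,z:[(x0,y0,z),(x1,y0,z),(x1,y1,z),(x0,y1,z)]
line(im,sc,off,B(-.0375,.0375,-.066,.066,.104),(0,0,255)); line(im,sc,off,B(-.0185,.0155,-.028,.028,.112),(0,255,0)); line(im,sc,off,B(.0155,.0185,-.028,.028,.148),(255,0,0))
cv2.imwrite("pics/ov.png",im)
E
python3 c.py
```

```text
s hold_down_knob 0.91 [404.  134.7] [0.6433 0.301  0.14  ]
s module_top 0.95 [295.3 168. ] [0.489  0.0448 0.112 ]
s module_top 0.87 [334.7 131.6] [0.4722 0.2261 0.112 ]
s keyhole_entry 0.91 [297.6 158.6] [0.4785 0.066  0.123 ]
s keyhole_entry 0.72 [330.8 128.6] [0.4646 0.2182 0.123 ]
s well_mouth 0.93 [336.2 134.6] [0.4774 0.2266 0.104 ]
s well_mouth 0.64 [414.3 221.8] [0.8079 0.0836 0.104 ]
t hold_down_knob 0.56 [235.3 263.1] [0.4672 0.1932 0.14  ]
t hold_down_knob 0.42 [257.8 150.7] [0.7211 0.1532 0.14  ]
t module_top 0.96 [302.7 264.4] [0.4675 0.048  0.112 ]
t module_top 0.7 [225.8 260.8] [0.4734 0.2202 0.112 ]
t keyhole_entry 0.91 [291.7 265. ] [0.4654 0.0717 0.123 ]
t well_mouth 0.61 [331.8 177.5] [ 0.6687 -0.0161  0.104 ]
t well_mouth 0.6 [227.  257.3] [0.4817 0.2195 0.104 ]
((475.1375732421875, 191.77725219726562), (74.59593200683594, 76.73599243164062), 81.7586441040039)
```

View pics/ov.png

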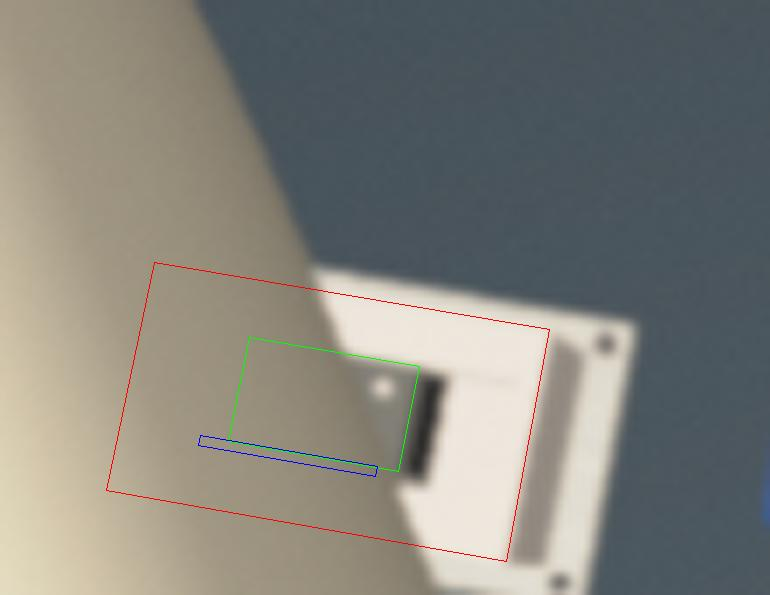

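play_rows([
  {"linear": [-2,-4,1],"delta_rot": [0,0,0],"grip": 150},
  {"linear": [-4,-8,2],"delta_rot": [0,0,0],"grip": 100},
  {"linear": [-6,-12,3],"delta_rot": [0,0,0],"grip": 50},
  {"linear": [-8,-16,3],"delta_rot": [0,0,0],"grip": 50},
  {"linear": [-10,-20,3],"delta_rot": [0,0,0],"grip": 50},
  {"linear": [-12,-24,3],"delta_rot": [0,0,0],"grip": 50},
  {"linear": [-12,-24,3],"delta_rot": [0,0,0],"grip": 50},
])

```text
time: 6.0
ee_pos: [0.5046, -0.0056, 0.2528]
tcp_rot: [-180.0, 0.0, 170.9]
wrist_force: [0.4, -0.1, 0.5]
opening: 0.0688
grasp_force: 0.0
```

```bash
python3 c.py
```

```text
s hold_down_knob 0.62 [402.3 135.1] [0.6408 0.2967 0.14  ]
s module_top 0.62 [335.6 133.4] [0.4791 0.2212 0.112 ]
s module_top 0.62 [296.7 170.4] [0.4977 0.0402 0.112 ]
s keyhole_entry 0.93 [298.1 157.1] [0.4756 0.0712 0.123 ]
s keyhole_entry 0.91 [330.5 130. ] [0.4679 0.2127 0.123 ]
s well_mouth 0.91 [336.6 134.9] [0.479  0.2262 0.104 ]
t hold_down_knob 0.79 [196.4 184.1] [0.6422 0.2893 0.14  ]
t module_top 0.56 [226.  257.4] [0.481  0.2201 0.112 ]
t keyhole_entry 0.83 [225.6 266.1] [0.4611 0.2178 0.123 ]
t well_mouth 0.97 [227.2 258.8] [0.4784 0.2189 0.104 ]
t well_mouth 0.65 [222.  266.2] [0.4616 0.23   0.104 ]
((479.7642822265625, 220.62567138671875), (134.13133239746094, 76.6322250366211), 81.16790008544922)
```

View pics/ov.png

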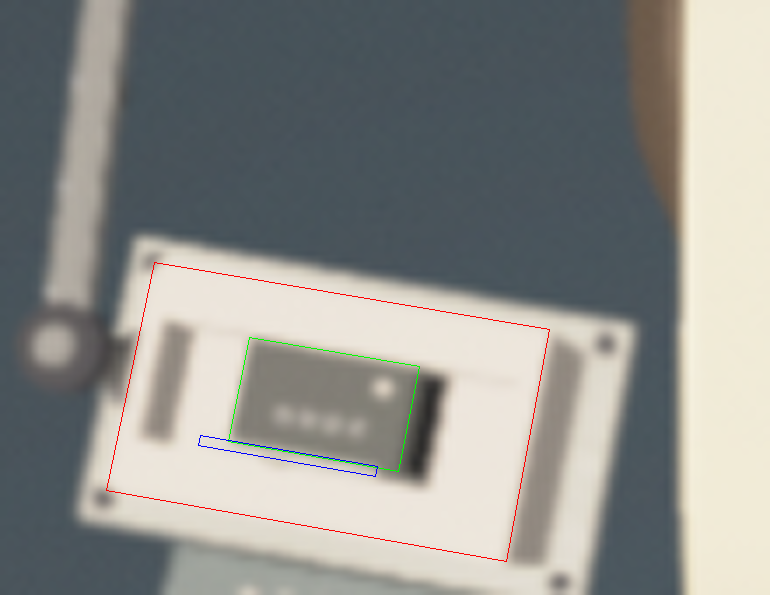

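play_rows([
  {"linear": [-0.5,4.5,0],"delta_rot": [0,0,0],"grip": 50},
  {"linear": [-1,9,0],"delta_rot": [0,0,0],"grip": 50},
  {"linear": [-1.5,13.5,0],"delta_rot": [0,0,0],"grip": 50},
  {"linear": [-2.3,18,0],"delta_rot": [0,0,0],"grip": 50},
  {"linear": [-2.8,22.2,0],"delta_rot": [0,0,0],"grip": 50},
  {"linear": [-2.8,22.2,-4],"delta_rot": [0,0,0],"grip": 50},
  {"linear": [-2.8,22.2,-8],"delta_rot": [0,0,0],"grip": 50},
  {"linear": [-2.8,22.2,-11.5],"delta_rot": [0,0,0],"grip": 50},
  {"linear": [-2.8,22.2,-11.5],"delta_rot": [0,0,0],"grip": 50},
  {"linear": [-2.8,22.2,-11.5],"delta_rot": [0,0,0],"grip": 50},
])

```text
time: 7.5
ee_pos: [0.4784, 0.22, 0.138]
tcp_rot: [-180.0, -0.0, 171.1]
wrist_force: [-0.0, 0.1, 2.1]
opening: 0.0686
grasp_force: 0.0
```

play_rows([
  {"linear": [0,0,-1.5],"delta_rot": [0,0,0],"grip": 50},
  {"linear": [0,0,-2.5],"delta_rot": [0,0,0],"grip": 50},
  {"linear": [0,0,-3.5],"delta_rot": [0,0,0],"grip": 50},
  {"linear": [0,0,-4.5],"delta_rot": [0,0,0],"grip": 50},
  {"linear": [0,0,-5.2],"delta_rot": [0,0,0],"grip": 50},
  {"linear": [0,0,-5.6],"delta_rot": [0,0,0],"grip": 50},
  {"linear": [0,0,-5.6],"delta_rot": [0,0,0],"grip": 50},
])

```text
time: 8.2
ee_pos: [0.4786, 0.2197, 0.0808]
tcp_rot: [-180.0, -0.0, 171.1]
wrist_force: [0.2, -0.9, 0.4]
opening: 0.0683
grasp_force: 0.0
```

play_rows([
  {"linear": [0,0,0],"delta_rot": [0,0,0],"grip": 80},
  {"linear": [0,0,0],"delta_rot": [0,0,0],"grip": 110},
  {"linear": [0,0,0],"delta_rot": [0,0,0],"grip": 140},
  {"linear": [0,0,0],"delta_rot": [0,0,0],"grip": 140},
  {"linear": [0,0,0],"delta_rot": [0,0,0],"grip": 140},
  {"linear": [0,0,0],"delta_rot": [0,0,0],"grip": 140},
], force=50)

```text
time: 8.8
ee_pos: [0.4789, 0.2201, 0.082]
tcp_rot: [180.0, 0.1, 171.1]
wrist_force: [0.8, 0.9, 4.2]
opening: 0.0553
grasp_force: 53.6
```

play_rows([
  {"linear": [0,0,0.5],"delta_rot": [0,0,0],"grip": 140},
  {"linear": [0,0,1.2],"delta_rot": [0,0,0],"grip": 140},
  {"linear": [0,0,2],"delta_rot": [0,0,0],"grip": 140},
  {"linear": [0,0,3],"delta_rot": [0,0,0],"grip": 140},
])

```text
time: 9.2
ee_pos: [0.4783, 0.2195, 0.1109]
tcp_rot: [-179.9, -0.1, 171.1]
wrist_force: [3.0, -0.5, -5.1]
opening: 0.0553
grasp_force: 54.2
```

play_rows([
  {"linear": [0,0,2],"delta_rot": [0,0,0],"grip": 140},
  {"linear": [0,0,4],"delta_rot": [0,0,0],"grip": 140},
  {"linear": [0,0,6],"delta_rot": [0,0,0],"grip": 140},
  {"linear": [0,0,8],"delta_rot": [0,0,0],"grip": 140},
  {"linear": [0,0,11],"delta_rot": [0,0,0],"grip": 140},
  {"linear": [0,0,14],"delta_rot": [0,0,0],"grip": 140},
  {"linear": [0,0,16.9],"delta_rot": [0,0,0],"grip": 140},
  {"linear": [0,0,16.9],"delta_rot": [0,0,0],"grip": 140},
])

```text
time: 10.0
ee_pos: [0.4788, 0.2202, 0.2845]
tcp_rot: [179.8, 0.2, 171.1]
wrist_force: [-0.7, 0.2, -3.1]
opening: 0.0554
grasp_force: 55.1
```

```bash
cat > d.py <<'E'
from h import *
np.set_printoptions(precision=4,suppress=True)
o=bot.get_obs();print(o["ee_pos"],o["tcp_rot"],o["wrist_force"])
s=bot.camera("scene"); t=bot.camera("top")
# rail: subpixel edges of white top strip in top image; sample across rail
g=cv2.GaussianBlur(t["color"].astype(np.float32).mean(2),(0,0),.6)
F=[];B=[]
for y in np.arange(-.35,-.07,.005):
    xs=np.arange(.44,.57,.0003)+.11*(y+.21)
    px=np.array([proj(t,(x,y,.1925)) for x in xs],np.float32)
    v=cv2.remap(g,px[:,0:1],px[:,1:2],cv2.INTER_LINEAR)[:,0]; dv=np.diff(v)
    F.append((y,xs[dv.argmin()])); B.append((y,xs[dv.argmax()]))
for n,a in(("front",F),("back",B)):
    a=np.array(a); k=np.polyfit(*a.T,1)
    for _ in range(4):
        r=a[:,1]-np.polyval(k,a[:,0]); w=abs(r-np.median(r))<.0025; k=np.polyfit(*a[w].T,1)
    print(n,k,w.sum(),np.degrees(np.arctan(k[0])))
save(s,"s2",(150,60,310,180),5)
E
python3 d.py
```

```text
[0.4788 0.2202 0.2845] [179.8288   0.2098 171.1474] [-0.7254  0.1603 -3.0977]
front [0.1016 0.5302] 42 5.80102742574536
back [0.0999 0.5036] 50 5.7052446629619205
```

play_rows([
  {"linear": [1,-2.5,1],"delta_rot": [0,0,0.01],"grip": 140},
  {"linear": [2,-6,1.5],"delta_rot": [0,0,0.02],"grip": 140},
  {"linear": [3,-10,1.5],"delta_rot": [0,0,0.03],"grip": 140},
  {"linear": [4,-14.5,1.5],"delta_rot": [0,0,0.04],"grip": 140},
  {"linear": [5,-19,1.5],"delta_rot": [0,0,0.052],"grip": 140},
  {"linear": [6,-23.5,1.5],"delta_rot": [0,0,0.052],"grip": 140},
  {"linear": [7,-28,1.5],"delta_rot": [0,0,0.052],"grip": 140},
  {"linear": [7.5,-32.5,1.5],"delta_rot": [0,0,0.052],"grip": 140},
  {"linear": [8,-37,1.5],"delta_rot": [0,0,0.052],"grip": 140},
  {"linear": [8,-41,1.5],"delta_rot": [0,0,0.052],"grip": 140},
])

```text
time: 11.1
ee_pos: [0.5581, -0.1921, 0.2929]
tcp_rot: [179.9, -0.2, 174.1]
wrist_force: [0.9, -0.1, -3.5]
opening: 0.0551
grasp_force: 55.1
```

play_rows([
  {"linear": [-0.5,-4,0],"delta_rot": [0,0,0],"grip": 140},
  {"linear": [-1,-7,0],"delta_rot": [0,0,0],"grip": 140},
  {"linear": [-1,-9.9,0],"delta_rot": [0,0,0],"grip": 140},
  {"linear": [-1,-9.9,-3],"delta_rot": [0,0,0],"grip": 140},
  {"linear": [-1,-9.9,-6],"delta_rot": [0,0,0],"grip": 140},
  {"linear": [-1,-9.9,-9],"delta_rot": [0,0,0],"grip": 140},
  {"linear": [-1,-9.9,-12],"delta_rot": [0,0,0],"grip": 140},
  {"linear": [-1,-9.9,-15],"delta_rot": [0,0,0],"grip": 140},
  {"linear": [-1,-9.9,-15.7],"delta_rot": [0,0,0],"grip": 140},
  {"linear": [-1,-9.9,-15.7],"delta_rot": [0,0,0],"grip": 140},
])

```text
time: 12.1
ee_pos: [0.5474, -0.2885, 0.1363]
tcp_rot: [179.9, -0.2, 174.1]
wrist_force: [-0.6, 0.2, -1.6]
opening: 0.0553
grasp_force: 55.0
```

```bash
python3 - <<'E'
from h import *
np.set_printoptions(precision=4,suppress=True)
o=bot.get_obs();print(o["ee_pos"],o["tcp_rot"],o["wrist_force"])
s=bot.camera("scene");t=bot.camera("top")
for p,n in((s,"s"),(t,"t")):
  for k,z in(("keyhole_entry",.18),("module_top",.169),("free_screw",.18)):
    for d in bot.pinpoint(p,k)[:3]: print(n,k,round(d["conf"],2),np.round(d["pixel"],1),at_z(p,d["pixel"],z))
a=cv2.resize(s["color"][180:270,140:240,::-1],None,fx=5,fy=5,interpolation=cv2.INTER_CUBIC)
# overlay predicted case top & tab
yaw=np.radians(o["tcp_rot"][2]);R=np.array([[np.cos(yaw),-np.sin(yaw)],[np.sin(yaw),np.cos(yaw)]])
def ln(P,col):
    q=[(proj(s,np.append(o["ee_pos"][:2]+R@np.array(v[:2]),o["ee_pos"][2]-.069+v[2]))-[140,180]+.5)*5 for v in P]
    cv2.polylines(a,[np.round(q).astype(int)],True,col,1)
ln([(-.0185,-.028,.1),(.0155,-.028,.1),(.0155,.028,.1),(-.0185,.028,.1)],(0,255,0))
ln([(.0155,-.028,.1),(.0155,.028,.1),(.0155,.028,.136),(.0155,-.028,.136)],(255,0,0))
ln([(-.0185,-.028,0),(-.0185,.028,0),(-.0185,.028,.1),(-.0185,-.028,.1)],(0,0,255))
cv2.imwrite("pics/pre.png",a)
E
```

```text
[ 0.5474 -0.2885  0.1363] [179.9046  -0.2212 174.1138] [-0.6407  0.208  -1.5945]
s keyhole_entry 0.94 [193.8 241.5] [ 0.5334 -0.2913  0.18  ]
s keyhole_entry 0.91 [300.7 159.3] [0.532  0.0191 0.18  ]
s keyhole_entry 0.58 [361.1 124.5] [0.5605 0.2188 0.18  ]
s module_top 0.79 [296.6 166.4] [0.5325 0.0037 0.169 ]
s module_top 0.71 [200.5 248.8] [ 0.5485 -0.2904  0.169 ]
s module_top 0.68 [339.  136.1] [0.5381 0.1565 0.169 ]
t keyhole_entry 0.21 [412.2 249.2] [ 0.497  -0.1833  0.18  ]
t module_top 0.94 [300.8 260.2] [0.4735 0.0498 0.169 ]
t module_top 0.83 [458.9 224.8] [ 0.5506 -0.2887  0.169 ]
```

View pics/pre.png

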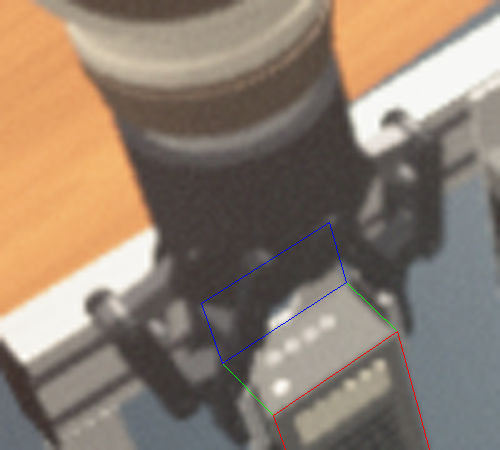

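The overlay agrees with the held module to about 1 mm: its front top edge runs from (273,415) to (398,333) in the crop. The keyhole lines up with the screw estimate, so I'll advance.

play_rows([
  {"linear": [-1,0.1,0],"delta_rot": [0,0,0],"grip": 140},
  {"linear": [-1.9,0.2,0],"delta_rot": [0,0,0],"grip": 140},
  {"linear": [-2.1,0.22,0],"delta_rot": [0,0,0],"grip": 140},
  {"linear": [-2.3,0.24,0],"delta_rot": [0,0,0],"grip": 140},
  {"linear": [-2.5,0.26,0],"delta_rot": [0,0,0],"grip": 140},
])

```text
time: 13.0
ee_pos: [0.5234, -0.2866, 0.1384]
tcp_rot: [-180.0, 0.0, 174.1]
wrist_force: [-0.1, -0.5, -3.1]
opening: 0.0547
grasp_force: 55.2
```

play_rows([
  {"linear": [-0.15,0.02,0],"delta_rot": [0,0,0],"grip": 140},
  {"linear": [-0.3,0.03,0],"delta_rot": [0,0,0],"grip": 140},
  {"linear": [-0.3,0.03,0],"delta_rot": [0,0,0],"grip": 140},
])

```text
time: 13.3
ee_pos: [0.5208, -0.2862, 0.1382]
tcp_rot: [180.0, 0.0, 174.1]
wrist_force: [2.4, 1.0, -3.7]
opening: 0.0551
grasp_force: 55.1
```

play_rows([
  {"linear": [-0.15,0.02,0],"delta_rot": [0,0,0],"grip": 140},
  {"linear": [-0.15,0.02,0],"delta_rot": [0,0,0],"grip": 140},
])

```text
time: 13.5
ee_pos: [0.5208, -0.2862, 0.1383]
tcp_rot: [-180.0, 0.2, 174.2]
wrist_force: [11.6, -1.8, -6.9]
opening: 0.0555
grasp_force: 55.3
```

play_rows([
  {"linear": [0.2,-0.02,0],"delta_rot": [0,0,0],"grip": 140},
  {"linear": [0.22,-0.02,-0.2],"delta_rot": [0,0,0],"grip": 140},
  {"linear": [0.22,-0.02,-0.4],"delta_rot": [0,0,0],"grip": 140},
  {"linear": [0.22,-0.02,-0.4],"delta_rot": [0,0,0],"grip": 140},
])

```text
time: 13.9
ee_pos: [0.5209, -0.2862, 0.1338]
tcp_rot: [180.0, -0.1, 174.1]
wrist_force: [0.5, 1.1, -3.4]
opening: 0.0552
grasp_force: 55.9
```

play_rows([
  {"linear": [0,0,-0.2],"delta_rot": [0,0,0],"grip": 140},
  {"linear": [0,0,-0.4],"delta_rot": [0,0,0],"grip": 140},
  {"linear": [0,0,-0.5],"delta_rot": [0,0,0],"grip": 140},
  {"linear": [0,0,-0.5],"delta_rot": [0,0,0],"grip": 140},
])

```text
time: 14.3
ee_pos: [0.5211, -0.2862, 0.1291]
tcp_rot: [180.0, -0.0, 174.1]
wrist_force: [-0.1, 0.5, -3.2]
opening: 0.0553
grasp_force: 55.9
```

play_rows([
  {"linear": [0,0,-0.15],"delta_rot": [0,0,0],"grip": 140},
  {"linear": [0,0,-0.25],"delta_rot": [0,0,0],"grip": 140},
  {"linear": [0,0,-0.25],"delta_rot": [0,0,0],"grip": 140},
])

```text
time: 14.6
ee_pos: [0.5212, -0.2862, 0.1266]
tcp_rot: [180.0, -0.0, 174.1]
wrist_force: [0.3, 0.2, -3.1]
opening: 0.0551
grasp_force: 55.9
```

play_rows([
  {"linear": [0,0,-0.1],"delta_rot": [0,0,0],"grip": 140},
  {"linear": [0,0,-0.2],"delta_rot": [0,0,0],"grip": 140},
  {"linear": [0,0,-0.2],"delta_rot": [0,0,0],"grip": 140},
])

```text
time: 14.9
ee_pos: [0.5214, -0.2864, 0.1255]
tcp_rot: [-180.0, 0.1, 174.1]
wrist_force: [-0.6, 1.2, 1.8]
opening: 0.0552
grasp_force: 56.7
```

play_rows([
  {"linear": [0.2,-0.02,0],"delta_rot": [0,0,0],"grip": 140},
  {"linear": [0.35,-0.04,0],"delta_rot": [0,0,0],"grip": 140},
  {"linear": [0.35,-0.04,0],"delta_rot": [0,0,0],"grip": 140},
])

```text
time: 15.2
ee_pos: [0.523, -0.2866, 0.1253]
tcp_rot: [-180.0, -0.2, 174.1]
wrist_force: [-13.9, 2.3, 7.8]
opening: 0.0553
grasp_force: 57.3
```

play_rows([
  {"linear": [-0.35,0.04,0.03],"delta_rot": [0,0,0],"grip": 140},
  {"linear": [-0.35,0.04,0.03],"delta_rot": [0,0,0],"grip": 120},
  {"linear": [-0.35,0.04,0.03],"delta_rot": [0,0,0],"grip": 105},
  {"linear": [-0.35,0.04,0.03],"delta_rot": [0,0,0],"grip": 95},
  {"linear": [-0.35,0.04,0.03],"delta_rot": [0,0,0],"grip": 85},
  {"linear": [-0.35,0.04,0.03],"delta_rot": [0,0,0],"grip": 70},
  {"linear": [-0.35,0.04,0.03],"delta_rot": [0,0,0],"grip": 55},
  {"linear": [-0.35,0.04,0.03],"delta_rot": [0,0,0],"grip": 55},
], force=20)

```text
time: 16.0
ee_pos: [0.5214, -0.2861, 0.1249]
tcp_rot: [180.0, 0.0, 174.1]
wrist_force: [1.9, 0.1, -0.1]
opening: 0.0672
grasp_force: 0.0
```

play_rows([
  {"linear": [0,0,0.5],"delta_rot": [0,0,0],"grip": 55},
  {"linear": [0,0,1.5],"delta_rot": [0,0,0],"grip": 55},
  {"linear": [0,0,3],"delta_rot": [0,0,0],"grip": 55},
  {"linear": [0,0,5],"delta_rot": [0,0,0],"grip": 55},
  {"linear": [0,0,8],"delta_rot": [0,0,0],"grip": 55},
  {"linear": [0,0,12],"delta_rot": [0,0,0],"grip": 55},
  {"linear": [-4,4,14],"delta_rot": [0,0,0],"grip": 55},
  {"linear": [-8,8,14],"delta_rot": [0,0,0],"grip": 55},
  {"linear": [-12,12,14],"delta_rot": [0,0,0],"grip": 55},
  {"linear": [-12,12,14],"delta_rot": [0,0,0],"grip": 55},
])

```text
time: 17.0
ee_pos: [0.399, -0.1644, 0.2675]
tcp_rot: [-180.0, 0.1, 174.1]
wrist_force: [0.5, -0.3, 0.8]
opening: 0.0671
grasp_force: 0.0
```

```bash
python3 - <<'E'
from h import *
s=bot.camera("scene"); save(s,"end",(120,90,430,320),2.5); print(bot.get_obs()["wrist_force"])
E
```

```text
[ 3.83523475 -1.54168908  3.03114605]
```

View pics/end.png

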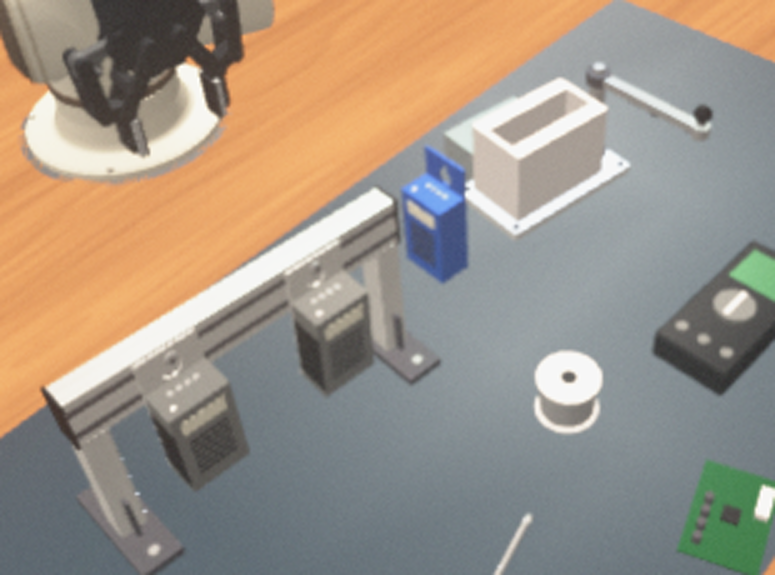

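The module hangs on the free screw at crop (172,362), level with its neighbour at (317,270). The hold-down arm is swung open, with its knob at (703,115), and the bystanders have not moved.

```bash
python3 -c "
from workcell import bot
print(bot.job_done())"
```

```text
the job is handed in; nothing more can be done
None
```

The hold-down arm is swung open about a quarter turn and left there, the module hangs by itself on the free screw, and I handed the job in at about 17 s (no verdict was returned).

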